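Lock three U-channel offcuts into a flat bundle

ROBOT

A 6-joint arm with a two-finger parallel gripper is mounted at the origin on the work surface. World frame = base frame: x ahead of the robot, y to its left, z up, the work surface at z = 0. Lengths are in m, angles in rad, forces in N, time in s.
With the tool pointing down it reaches from about 0.2 to 0.875 m from the base axis. Payload 3.4 kg.
Tool frame: the origin (TCP) lies between the finger pads; the fingertips stand 14 mm ahead of it and the grasp point (between the pads) lies 5 mm behind it; y points along the fingers, z is the direction in which the jaws open and shut, and the axes are right-handed (so a half turn about y gives the same grasp; the last joint's range is limited). The gripper opens to 94 mm and grips with 3 to 60 N. Pads are 16 mm wide; open, the fingers measure 119 mm over their backs; the gripper's body (75 mm by 177 mm) begins 78 mm behind the grasp point.
Start: joints at [-1.256, 0.276, 1.505, -0, 1.361, -0.121], TCP at [0.243, -0.521, 0.219] pointing down, gripper open.
Joint ranges: [-2.89, 2.89], [-0.75, 2.08], [0.22, 2.7], [-1.18, 4.32], [0.11, 2.71], [-2.7, 2.7]. Speed limits (rad/s): [2.57, 2.57, 3.14, 3.14, 3.14, 3.14].

INTERFACE

Orientations are given as a unit quaternion [x, y, z, w].
In Python, from plant import read_state, get_image, camera_params, finish_job gives the robot as it stands.
- The arm moves only by the tool step_arm, never from a script. Its arguments are lists of equal length, an entry for each row: "offset": the shift along the tool's x, y, z in m, a list of three; "delta_rot": the turn, a rotation vector about the tool's x, y, z in rad, a list of three. In form: {"offset": [[x, y, z], ...], "delta_rot": [[ax, ay, az], ...]}. A call has 1 to 10 rows; each row is the pose to reach, as a shift and turn from the pose commanded when the call began, along the tool's axes at that moment; what a row does not reach only later rows make up. A row lasts 1/10 s, in which the tool goes at most 50 mm and 8.59 degrees, less where a joint would pass 70% of its speed; a pose out of reach is approached as far as the arm can. A call with a gripper value outside its range is refused whole. "hand" is the opening, from 0 (shut) to 1 (fully open), set as the call begins (left out, the last holds). The fingers move at their own pace and stop on an object; the grip force is fixed at half the most. Time passes only in rows, so rows that repeat a pose let the fingers close. It gives the time, the measured TCP pose, the force and the opening at its end, in the units of the state.
- read_state(): the state, without advancing time (a new reading comes with each control period).
- get_image(name): name is "side" or "top"; returns the picture (420x560x3 uint8, red, green, blue); there is no depth.
- camera_params(name): a dict with "camera_matrix" (3x3 intrinsics, pixels), "position" and "rotation" of the camera in the world. Camera axes: x right, y down, z forward; pixel columns grow to the right and rows downward; lengths in m; the calibration is good to about 2 mm. A picture is of the moment at which its call begins. camera_params takes no time and is no camera call.
- finish_job(): hands the job in, once; it reports no verdict.
The state is a dict: "time_s": time; "joint_pos": joint angles; "qvel": joint speeds; "joint_efforts": joint torques, N m; "tool_pos": TCP position; "tool_rot": TCP orientation; "wrist_force": force on the tool from outside, world axes, zero at the start; "ft_torque": the same for the moment, N m; "grip_width": finger opening in m.
Only numpy, scipy, OpenCV 4.12 (cv2) and the standard library are available. Lean on these libraries where they do the work, as an engineer would, in place of code of your own. Each camera call takes 0.05 s, during which the arm holds its last target. There are 200 camera calls.

TASK

Make the three equal aluminium channel offcuts into one interlocked bundle at the bench stop. Slide the second channel, with the third riding on edge in it, up against the first so that their sides touch and their ends are level, then roll the third one over, so that it sits flat with its open side down and hooks over the two touching flanges, its ends level with theirs. Keep the first channel at the stop and leave the other things on the bench where they are.

Things in the scene. Friction and masses are not known exactly. Their poses are not given: they have to be found in the camera images.
- stop: Fixed wooden batten screwed to the bench as a stop, 32 mm across, 280 mm long, 20 mm high, turned by up to 0.25 rad. Origin: centre of its underside; y along its length; the first channel lies along its -x face, which looks back to the robot.
- first_channel: Bare aluminium U-channel, 60 mm wide, 30 high, 4 thick everywhere (52 clear between its flanges, 26 deep), 200 long, about 0.24 kg. Loose, open side up, along the robot's side of the batten, 1 to 4 mm off it. Origin: centre of its underside; y along its length, z up, -x towards the robot and the second channel.
- second_channel: Equal channel (60 x 30 x 4, 200 mm long), loose on the bench, open side up, on the robot's side of the first, 30 to 60 mm clear of it at the middle, turned up to 0.2 rad and up to 50 mm out of line endways. The edge channel lies in it. Origin: centre of its underside; y along its length, z up, x towards the first channel.
- edge_channel: Third equal channel, loose, on edge in the trough of the second: one flange on that trough's 4 mm floor, its 60 mm back upright on the robot's side (top 64 mm above the bench), open side to the first channel; up to 12 mm out of line with the second. Origin: centre of its 30 mm wide underside there; x out of its open side (down once rolled over), y along its length.
- edge_back (a point): Middle of the outside of the edge channel's back: 15 mm behind (-x), 30 mm above (z) its origin. Pushed there or higher towards the first channel, the edge channel may slide up to 17 mm to the trough's wall, tips about its lower flange's tip and past 40 degrees falls over by itself. 34 mm above the bench when locked over two flanges.
- tape: Bystander, to be left where it lies: roll of masking tape lying flat, 100 mm across, 24 mm high. Origin: centre of its underside (x, y of its middle).
- driver: Bystander, to be left where it lies: screwdriver with black handle, 190 mm long, 26 mm thick. Origin: centre of its underside (x, y of its middle).
- glue: Bystander, to be left where it lies: small white glue bottle, 38 mm across, 95 mm high. Origin: centre of its underside (x, y of its middle).
- mug: Bystander, to be left where it lies: green mug, 82 mm across, 92 mm high. Origin: centre of its underside (x, y of its middle).
- button_tin: Bystander, to be left where it lies: dark tin with a paper band, 96 mm across, 120 mm high. Origin: centre of its underside (x, y of its middle).
- short_channel: Bystander, to be left where it lies: short narrow U-channel offcut, not part of this job, 90 x 35 x 20 mm, open side up. Origin: centre of its underside (x, y of its middle).
Things that resemble listed ones, but are neither listed nor needed, are in the scene too. What is shaped like the edge_channel but green is not meant.

How it is judged:
On the way, in this order (a step that is already met when the one before it is completed fails the run):
1. the second channel lies alongside the first, sides touching (gap under 6 mm, parallel to 0.05 rad), the third not yet rolled over (x of second_channel in the frame of first_channel between -0.066 and -0.054 m and angle between the y axis of second_channel and the y axis of first_channel, either way round below 0.05 rad and angle between edge_channel's own z axis and vertical below 0.35 rad), for 0.2 s.
2. the third channel lies open side down over the two touching flanges (angle between edge_channel's own x axis and vertical above 3.07159 rad and height (world z) of edge_back between 0.03 and 0.0375 m and x of edge_back in the frame of first_channel between -0.054 and -0.006 m), for 0.2 s.
At the end, for the whole second after the job is handed in: First and second lie open side up, gap under 6 mm, parallel to 0.05 rad, the first within 10 mm of the stop. The third lies flat (0.07 rad), open side down, over the two touching flanges, a flange in each trough, its back 30 to 37.5 mm up. All ends level to 10 mm with the first's; all at rest (all of step 2 and x of second_channel in the frame of first_channel between -0.066 and -0.054 m and angle between the y axis of second_channel and the y axis of first_channel, either way round below 0.05 rad and y of second_channel in the frame of first_channel between -0.01 and 0.01 m and y of edge_back in the frame of first_channel between -0.01 and 0.01 m and angle between the y axis of edge_channel and the y axis of first_channel, either way round below 0.06 rad and angle between each of first_channel, second_channel's own z axis and vertical below 0.05 rad and height (world z) of each of first_channel, second_channel below 0.004 m and x of first_channel in the frame of stop above -0.056 m and linear speed of each of edge_channel, second_channel below 0.02 m/s).
It fails at once if a bystander is moved by more than 30 mm (distance of any of tape, driver, glue, mug, button_tin, short_channel from where it was at the start of the episode above 0.03 m).
It also fails if it takes over 67 s, if anything falls off the work surface, if the arm or the gripper's body presses on something with over 40 N, if the wrist force passes 120 N, or if a joint passes its speed limit or range.

## Working session

There is one attempt and no reset: what is moved stays moved. The work goes in short steps, Python scripts to look and compute and a tool call to move; the robot and the scene stay as the last step left them, time stands still between calls to the robot, and variables do not carry over. Pictures are saved under pics/ and viewed, about 8 in all and at most 12, crops included, and the job is handed in when it is done.

Besides the shell and the picture viewer there is one more tool, called after "Request:" by a JSON object that holds its "name" and its "arguments", one argument or row to a line. step_arm: Moves the arm, as the interface text tells. Its arguments: {"type":"object","properties":{"offset":{"type":"array"},"delta_rot":{"type":"array"},"hand":{"type":"number"}},"required":["offset","delta_rot"]}

```bash
mkdir -p pics; ls
python3 - <<'E'
from plant import *
import cv2
for n in("top","side"):
    im=get_image(n); cv2.imwrite(f"pics/{n}0.png",im[:,:,::-1]); print(n,camera_params(n))
print(read_state())
E
```

```text
pics
top {'camera_matrix': array([[489.4905532 ,   0.        , 285.44439674],
       [  0.        , 489.4905532 , 214.18510934],
       [  0.        ,   0.        ,   1.        ]]), 'position': array([0.43672697, 0.01696669, 1.26367667]), 'rotation': array([-0.7024492 ,  0.70998258, -0.03452289,  0.03602816])}
side {'camera_matrix': array([[462.17035225,   0.        , 281.87347021],
       [  0.        , 462.17035225, 215.68986847],
       [  0.        ,   0.        ,   1.        ]]), 'position': array([0.2289549 , 0.93032684, 0.91025039]), 'rotation': array([-0.14267534,  0.90199325, -0.40144486,  0.06995672])}
{'time_s': 0.1, 'joint_pos': array([-1.25603085e+00,  2.76531346e-01,  1.50593269e+00, -4.04064689e-05,
        1.36066833e+00, -1.20994451e-01]), 'qvel': array([-0.00179236, -0.00150144, -0.00395071, -0.00011237, -0.00121255,
       -0.00035563]), 'joint_efforts': array([ 1.02142865e-03, -4.05457735e+01, -2.37781620e+01,  7.02010863e-02,
        2.99427425e-02, -3.46828699e-05]), 'tool_pos': array([ 0.24255401, -0.52085065,  0.21872086]), 'tool_rot': array([-0.15291778,  0.69092892, -0.68984798,  0.15278465]), 'wrist_force': array([-0.41481784,  0.9974702 ,  0.11247992]), 'ft_torque': array([ 0.04093043,  0.02571767, -0.01768484]), 'grip_width': 0.09404365407715164}
```

View pics/top0.png

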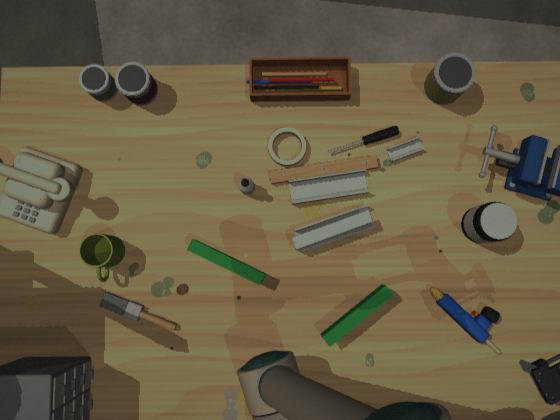

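View pics/side0.png

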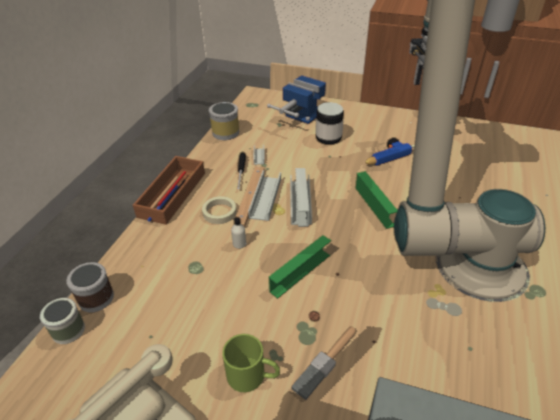

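The top view shows the first channel at about (328,187), the second with the edge channel in it at (333,229), the batten at (324,170), tape (287,147), glue (247,185), driver (365,140), and the short channel (405,150). Green decoys lie at (227,261) and (358,315).

Run:
```python
import cv2,numpy as np
a=cv2.imread("pics/top0.png")[150:260,255:395]; b=cv2.imread("pics/side0.png")[160:240,225:325]
g=lambda x:(255*(x/255.)**.8).astype(np.uint8)
a=cv2.resize(a,None,fx=5,fy=5,interpolation=cv2.INTER_CUBIC); b=cv2.resize(b,None,fx=7,fy=7,interpolation=cv2.INTER_CUBIC)
for im,s,x0,y0 in((a,5,255,150),(b,7,225,160)):
    for x in range(0,im.shape[1],10*s): cv2.putText(im,str(x0+x//s),(x,8),0,.35,(0,0,255),1); cv2.line(im,(x,10),(x,14),(0,0,255))
    for y in range(0,im.shape[0],10*s): cv2.putText(im,str(y0+y//s),(0,y+4),0,.35,(0,0,255),1)
cv2.imwrite("pics/ca.png",a);cv2.imwrite("pics/cb.png",b)
```

```text
(no output)
```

View pics/ca.png

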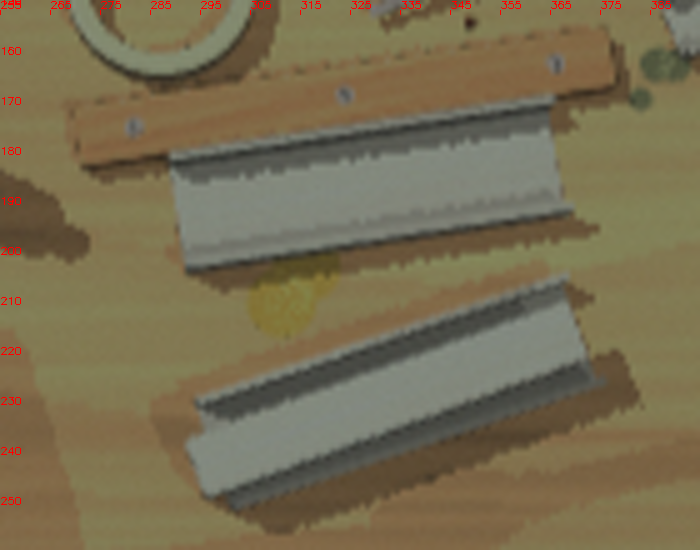

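View pics/cb.png

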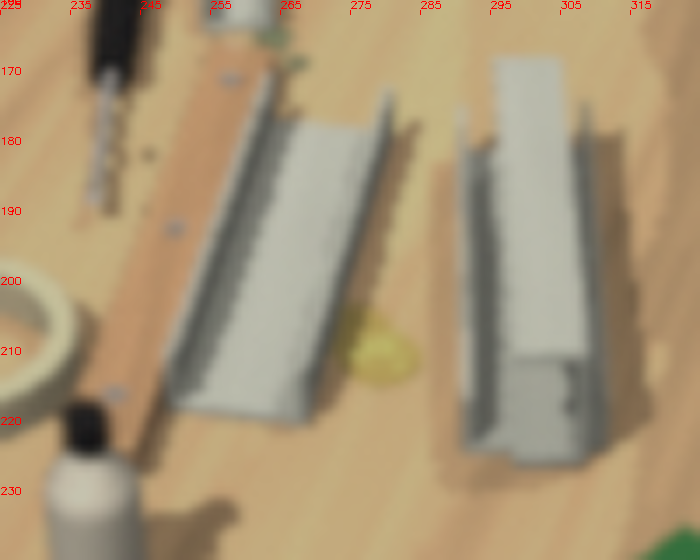

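First channel's rim corners (top view): (289,181), (365.6,169), (292,204), (369.6,192). Second's rim: far side (294,230.6)–(368.6,205.6), near side (302.4,251.6)–(376,226). Edge channel's top: (292.4,238.4), (296.4,249.6), (372.6,222.4), (368.4,210.6). The open side faces the first channel, as described.

```bash
cat > h.py <<'E'
import numpy as np,cv2
from plant import *
from scipy.spatial.transform import Rotation as R
def cast(n,px,z):
    c=camera_params(n);p=np.array(px,float).reshape(-1,2)
    d=np.c_[p,np.ones(len(p))]@np.linalg.inv(c['camera_matrix']).T
    d=R.from_quat(c['rotation']).apply(d); o=c['position']
    return (o+d*((z-o[2])/d[:,2])[:,None])[:,:2]
def tool():
    s=read_state(); return np.array(s['tool_pos']),R.from_quat(s['tool_rot'])
def togo(x,y,z,yaw):
    """tool-frame offset & rotvec to tool pointing down with jaw axis (tool z) at world angle yaw (mod pi)"""
    p,r=tool(); M=r.as_matrix(); best=None
    for k in(0,np.pi):
        zc=np.array([np.cos(yaw+k),np.sin(yaw+k),0]);yc=np.array([0,0,-1.]);T=np.c_[np.cross(yc,zc),yc,zc]
        rv=R.from_matrix(M.T@T).as_rotvec()
        if best is None or np.linalg.norm(rv)<np.linalg.norm(best): best=rv
    return np.round(M.T@(np.array([x,y,z])-p),4),np.round(best,4)
E
python3 - <<'E'
from h import *
f=lambda l,z:cast("top",[(255+a/5,150+b/5) for a,b in l],z)
def rep(n,q): # q: farL farR nearL nearR
    c=q.mean(0);d=(q[0]-q[1]+q[2]-q[3]);a=np.arctan2(d[1],d[0])
    print(n,"c",c.round(4),"yaw_y",round(a,4),"len",np.linalg.norm(q[0]-q[1]).round(4),np.linalg.norm(q[2]-q[3]).round(4),"w",np.linalg.norm(q[0]-q[2]).round(4),np.linalg.norm(q[1]-q[3]).round(4)); return c,a
C={}
C['f']=rep("first",f([(169,155),(553,96),(186,271),(573,211)],.03))
C['s']=rep("second",f([(195,403),(568,278),(237,508),(605,380)],.03))
C['e']=rep("edge",f([(187,442),(567,303),(207,498),(588,362)],.064))
C['b']=rep("batten",f([(67,103),(610,28),(83,167),(620,88)],.02))
print("glue",cast("top",[(247,190)],.05),"tape",cast("top",[(287,147)],.024))
def rel(a,b):
    ang=C[b][1]-np.pi/2;c,s=np.cos(ang),np.sin(ang);d=C[a][0]-C[b][0];return (np.array([[c,s],[-s,c]])@d).round(4),round(C[a][1]-C[b][1],3)
for a,b in("sf","es","ef","fb"): print(a,b,rel(a,b))
p,r=tool();print(p,r.as_matrix().round(3))
E
```

```text
first c [ 0.6296 -0.0929] yaw_y 1.7144 len 0.1986 0.1993 w 0.0602 0.06
second c [ 0.5229 -0.1066] yaw_y 1.8888 len 0.1997 0.1969 w 0.0569 0.0548
edge c [ 0.5161 -0.0963] yaw_y 1.9064 len 0.1995 0.1989 w 0.0291 0.0308
batten c [ 0.6765 -0.0818] yaw_y 1.7033 len 0.2831 0.2797 w 0.0344 0.0318
glue [[0.62020557 0.11456046]] tape [[0.73509055 0.01310342]]
s f (array([-0.1076,  0.0017]), np.float64(0.174))
e s (array([-0.0032,  0.0119]), np.float64(0.018))
e f (array([-0.1128,  0.0129]), np.float64(0.192))
f b (array([-0.0479, -0.0049]), np.float64(0.011))
[ 0.24255401 -0.52085065  0.21872086] [[-0.907 -0.001  0.422]
 [-0.422  0.001 -0.907]
 [-0.    -1.    -0.002]]
```

```bash
python3 -c "
from h import *
print(togo(.522,-.1066,.19,.318))"
```

```text
(array([-0.4282,  0.0292, -0.2575]), array([ 1.100e-03, -1.453e+00, -1.200e-03]))
```

Request:
{"name": "step_arm", "arguments": {
  "offset": [
    [-0.428,0.029,-0.2575],
    [-0.428,0.029,-0.2575],
    [-0.428,0.029,-0.2575],
    [-0.428,0.029,-0.2575],
    [-0.428,0.029,-0.2575],
    [-0.428,0.029,-0.2575],
    [-0.428,0.029,-0.2575],
    [-0.428,0.029,-0.2575],
    [-0.428,0.029,-0.2575],
    [-0.428,0.029,-0.2575]
  ],
  "delta_rot": [
    [0,-1.453,0],
    [0,-1.453,0],
    [0,-1.453,0],
    [0,-1.453,0],
    [0,-1.453,0],
    [0,-1.453,0],
    [0,-1.453,0],
    [0,-1.453,0],
    [0,-1.453,0],
    [0,-1.453,0]
  ],
  "hand": 0.82
}}

```text
time_s: 1.1
tool_pos: [0.5224, -0.1055, 0.1902]
tool_rot: [0.574, -0.413, 0.413, -0.574]
wrist_force: [0.5, -1.0, 0.3]
grip_width: 0.0767
```

```bash
python3 -c "
from h import *
print(tool()[0],read_state()['time_s'],read_state()['joint_pos'],togo(.522,-.1066,.1,.318),togo(.522,-.1066,.018,.318))"
```

```text
[ 0.52242289 -0.10548086  0.19016208] 1.1 [-3.29632481e-01  2.31683111e-01  1.64180012e+00 -2.67401565e-04
  1.26837820e+00 -6.52678035e-01] (array([ 0.0009,  0.0902, -0.0007]), array([0.0004, 0.0051, 0.    ])) (array([ 0.0009,  0.1722, -0.0007]), array([0.0004, 0.0051, 0.    ]))
```

Request:
{"name": "step_arm", "arguments": {
  "offset": [
    [0.001,0.045,-0.001],
    [0.001,0.09,-0.001],
    [0.001,0.125,-0.001],
    [0.001,0.15,-0.001],
    [0.001,0.165,-0.001],
    [0.001,0.172,-0.001],
    [0.001,0.172,-0.001]
  ],
  "delta_rot": [
    [0,0.005,0],
    [0,0.005,0],
    [0,0.005,0],
    [0,0.005,0],
    [0,0.005,0],
    [0,0.005,0],
    [0,0.005,0]
  ]
}}

```text
time_s: 1.8
tool_pos: [0.5205, -0.1085, 0.0175]
tool_rot: [0.572, -0.417, 0.415, -0.572]
wrist_force: [-0.5, -0.2, 0.0]
grip_width: 0.0772
```

Request:
{"name": "step_arm", "arguments": {
  "offset": [
    [0,0,0],
    [0,0,0],
    [0,0,0],
    [0,0,0],
    [0,0,0]
  ],
  "delta_rot": [
    [0,0,0],
    [0,0,0],
    [0,0,0],
    [0,0,0],
    [0,0,0]
  ],
  "hand": 0.5
}}

```text
time_s: 2.3
tool_pos: [0.523, -0.1091, 0.0196]
tool_rot: [-0.571, 0.415, -0.417, 0.572]
wrist_force: [3.1, 0.6, 5.1]
grip_width: 0.0599
```

Run:
```python
from h import *
p,r=tool();print(p,read_state()['time_s'],read_state()['wrist_force'])
# target: 2nd at x=-0.083 rel first, y 0 : tcp assumed at second centre +(measured) 
c=np.array([.6296,-.0929]);a=.140
ux=np.array([np.cos(a),np.sin(a)]);uy=np.array([-ux[1],ux[0]])
t=c-.083*ux-0.000*uy
print(t,togo(t[0],t[1],.018,a))
cv2.imwrite("pics/top1.png",cv2.resize(get_image("top")[130:270,240:420,::-1],None,fx=4,fy=4,interpolation=2))
```

```text
[ 0.52296827 -0.10910735  0.01962681] 2.3 [3.10040182 0.59004828 5.05528553]
[ 0.54741207 -0.10448208] (array([0.0031, 0.0017, 0.0247]), array([-0.0036,  0.1726,  0.0018]))
```

View pics/top1.png

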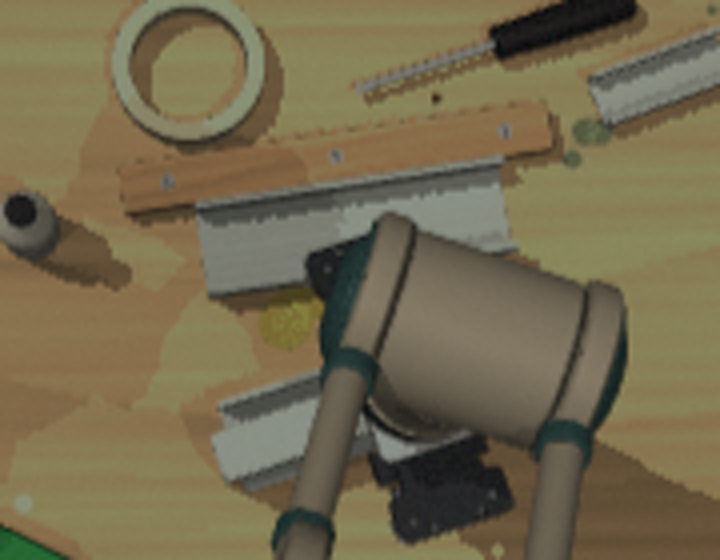

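Request:
{"name": "step_arm", "arguments": {
  "offset": [
    [0.001,0,0.004],
    [0.002,0,0.008],
    [0.003,0,0.012],
    [0.004,0,0.016],
    [0.005,0,0.02],
    [0.0055,0,0.0245],
    [0.0055,0,0.0245],
    [0.0055,0,0.0245]
  ],
  "delta_rot": [
    [0,0.03,0],
    [0,0.06,0],
    [0,0.09,0],
    [0,0.12,0],
    [0,0.15,0],
    [0,0.173,0],
    [0,0.173,0],
    [0,0.173,0]
  ]
}}

```text
time_s: 3.15
tool_pos: [0.54, -0.106, 0.0197]
tool_rot: [0.537, -0.466, 0.46, -0.532]
wrist_force: [-11.9, -0.4, 19.4]
grip_width: 0.0596
```

Run:
```python
from h import *
p,r=tool();print(p,r.as_matrix().round(3)[:,2],read_state()['wrist_force'],read_state()['grip_width'])
```

```text
[ 0.54001981 -0.10603296  0.0197085 ] [ 0.99   0.141 -0.011] [-11.90788536  -0.42989634  19.44229413] 0.059641712289396166
```

Request:
{"name": "step_arm", "arguments": {
  "offset": [
    [0,-0.002,0],
    [0,-0.004,0],
    [0,-0.005,0],
    [0,-0.005,0]
  ],
  "delta_rot": [
    [0,0,0],
    [0,0,0],
    [0,0,0],
    [0,0,0]
  ]
}}

```text
time_s: 3.55
tool_pos: [0.5458, -0.1063, 0.0228]
tool_rot: [0.534, -0.464, 0.463, -0.534]
wrist_force: [-0.1, 0.6, -5.2]
grip_width: 0.0595
```

Request:
{"name": "step_arm", "arguments": {
  "offset": [
    [0,0.001,0],
    [0,0.001,0],
    [0,0.001,0],
    [0,0.001,0]
  ],
  "delta_rot": [
    [0,0,0],
    [0,0,0],
    [0,0,0],
    [0,0,0]
  ],
  "hand": 0.75
}}

```text
time_s: 3.95
tool_pos: [0.5466, -0.1065, 0.0228]
tool_rot: [-0.534, 0.464, -0.464, 0.534]
wrist_force: [1.1, -0.3, -0.2]
grip_width: 0.07
```

Request:
{"name": "step_arm", "arguments": {
  "offset": [
    [0,-0.01,0],
    [0,-0.025,0],
    [0,-0.035,-0.002],
    [0,-0.035,-0.003],
    [0,-0.035,-0.003]
  ],
  "delta_rot": [
    [0,0,0],
    [0,0,0],
    [0,0,0],
    [0,0,0],
    [0,0,0]
  ]
}}

```text
time_s: 4.45
tool_pos: [0.5431, -0.1069, 0.0578]
tool_rot: [-0.534, 0.464, -0.464, 0.534]
wrist_force: [0.2, -0.1, 0.5]
grip_width: 0.0705
```

Run:
```python
from h import *
p,r=tool();print(p,r.as_matrix().round(3)[:,2],read_state()['wrist_force'],read_state()['grip_width'])
a=get_image("top")[150:260,255:395,::-1];b=get_image("side")[150:240,225:325,::-1]
a=cv2.resize(a,(560,440),interpolation=2);b=cv2.resize(b,(240,216),interpolation=2)
cv2.imwrite("pics/t2.png",a)
cv2.imwrite("pics/s2.png",cv2.resize(get_image("side")[150:240,225:325,::-1],None,fx=6,fy=6,interpolation=2))
```

```text
[ 0.54305563 -0.10685727  0.05784198] [0.99  0.139 0.   ] [ 0.21414658 -0.07577719  0.50777721] 0.07054611025025097
```

View pics/s2.png

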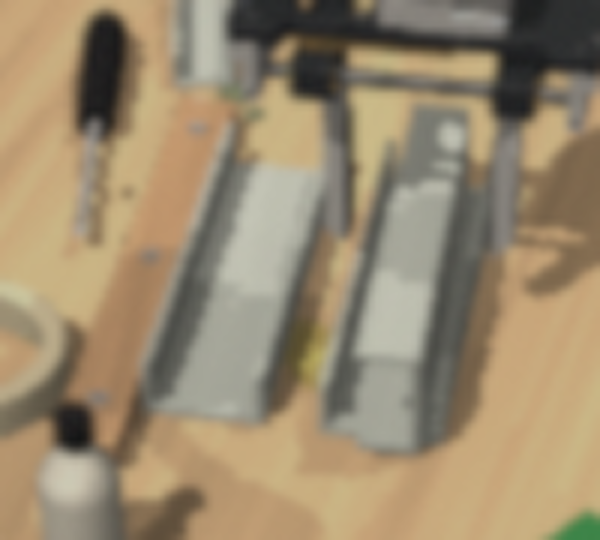

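Request:
{"name": "step_arm", "arguments": {
  "offset": [
    [0,0,0],
    [0,0,0],
    [0,0,0],
    [0,0,0],
    [0,0,0],
    [0,0,0]
  ],
  "delta_rot": [
    [0,0,0],
    [0,0,0],
    [0,0,0],
    [0,0,0],
    [0,0,0],
    [0,0,0]
  ],
  "hand": 0.26
}}

```text
time_s: 5.2
tool_pos: [0.5432, -0.1069, 0.0575]
tool_rot: [0.534, -0.464, 0.464, -0.534]
wrist_force: [0.1, -0.5, 0.1]
grip_width: 0.0296
```

Request:
{"name": "step_arm", "arguments": {
  "offset": [
    [0.002,0,0],
    [0.004,0,0],
    [0.006,0,0],
    [0.008,0,0],
    [0.01,0,0],
    [0.012,0,0],
    [0.012,0,0],
    [0.012,0,0]
  ],
  "delta_rot": [
    [0,0,0],
    [0,0,0],
    [0,0,0],
    [0,0,0],
    [0,0,0],
    [0,0,0],
    [0,0,0],
    [0,0,0]
  ]
}}

```text
time_s: 6.0
tool_pos: [0.545, -0.1192, 0.0575]
tool_rot: [0.534, -0.464, 0.464, -0.534]
wrist_force: [-0.5, -0.7, -0.5]
grip_width: 0.0295
```

Request:
{"name": "step_arm", "arguments": {
  "offset": [
    [0,0,0],
    [0,0,0],
    [0,0,0],
    [0,0,0],
    [0,-0.04,0],
    [0,-0.08,0],
    [0,-0.12,0],
    [0,-0.12,-0.04],
    [0,-0.12,-0.09],
    [0,-0.12,-0.14]
  ],
  "delta_rot": [
    [0,0,0],
    [0,0,0],
    [0,0,0],
    [0,0,0],
    [0,0,0],
    [0,0,0],
    [0,0,0],
    [0,0,0],
    [0,0.15,0],
    [0,0.3,0]
  ],
  "hand": 0.75
}}

```text
time_s: 7.0
tool_pos: [0.4051, -0.1384, 0.1777]
tool_rot: [0.457, -0.539, 0.54, -0.457]
wrist_force: [0.3, 0.4, -1.0]
grip_width: 0.0706
```

Request:
{"name": "step_arm", "arguments": {
  "offset": [
    [0,0,-0.04],
    [0,0,-0.08],
    [0,0,-0.08],
    [0,0,-0.08],
    [0,0,-0.08],
    [0,0,-0.08],
    [0,0,-0.08],
    [0,0,-0.08],
    [0,0,-0.08],
    [0,0,-0.08]
  ],
  "delta_rot": [
    [0,0.15,0],
    [0,0.3,0],
    [0,0.45,0],
    [0,0.6,0],
    [0,0.75,0],
    [0,0.9,0],
    [0,1.05,0],
    [0,1.2,0],
    [0,1.27,0],
    [0,1.27,0]
  ],
  "hand": 1.0
}}

```text
time_s: 8.0
tool_pos: [0.3272, -0.1255, 0.1776]
tool_rot: [0.05, -0.705, 0.705, -0.05]
wrist_force: [-1.3, -0.6, -0.2]
grip_width: 0.0938
```

Run:
```python
from h import *
print(tool()[0],read_state()['joint_pos'].round(2))
cv2.imwrite("pics/t3.png",cv2.resize(get_image("top")[150:260,255:395,::-1],None,fx=5,fy=5,interpolation=cv2.INTER_CUBIC))
```

```text
[ 0.32724941 -0.12549875  0.17755927] [-0.57 -0.04  1.99 -0.    1.19  0.86]
```

View pics/t3.png

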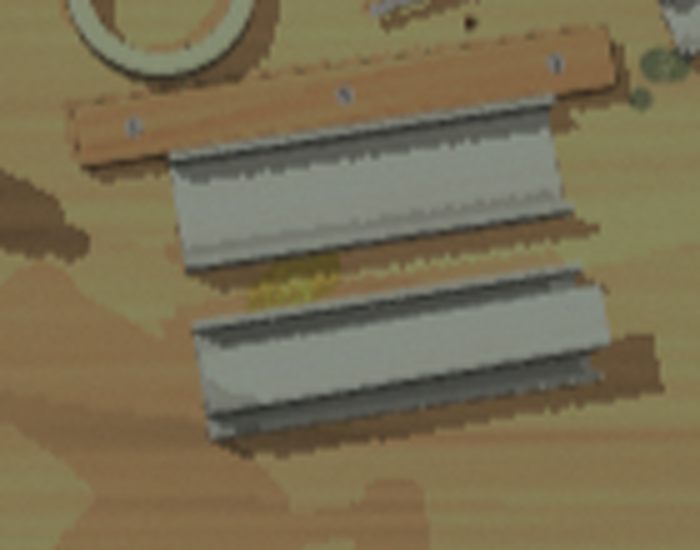

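After the drag, the second's rim runs (193,328)–(581,270) far and (211,440)–(600,378) near in the crop, now parallel to the first. The edge channel's top is at (601,285), (609,344), with its left end near x≈206.

Run:
```python
from h import *
f=lambda l,z:cast("top",[(255+a/5,150+b/5) for a,b in l],z)
F=f([(169,155),(553,96),(186,271),(573,211)],.03); S=f([(193,328),(581,270),(211,440),(600,378)],.03); E=f([(601,285),(609,344),(211,414)],.064)
a=.140;ux=np.array([np.cos(a),np.sin(a)]);uy=np.array([-ux[1],ux[0]]);c=F.mean(0)
for n,q in(("F",F),("S",S),("E",E)):
    print(n,np.c_[(q-c)@ux,(q-c)@uy].round(4).tolist())
t=c-.15*ux; print(togo(*t,.1,a+np.pi/2),togo(*t,.022,a+np.pi/2))
```

```text
F [[0.0297, 0.0992], [0.0304, -0.0994], [-0.0305, 0.0997], [-0.0297, -0.0996]]
S [[-0.0597, 0.1006], [-0.0601, -0.0985], [-0.1172, 0.1002], [-0.1157, -0.0988]]
E [[-0.0721, -0.1006], [-0.1015, -0.0996], [-0.1062, 0.0992]]
(array([-0.154 ,  0.0776,  0.0103]), array([-0.0003,  0.0024, -0.0002])) (array([-0.1539,  0.1556,  0.0103]), array([-0.0003,  0.0024, -0.0002]))
```

Request:
{"name": "step_arm", "arguments": {
  "offset": [
    [-0.04,0,0.003],
    [-0.08,0.02,0.006],
    [-0.12,0.06,0.01],
    [-0.154,0.1,0.01],
    [-0.154,0.13,0.01],
    [-0.154,0.15,0.01],
    [-0.154,0.155,0.01],
    [-0.154,0.155,0.01]
  ],
  "delta_rot": [
    [0,0.002,0],
    [0,0.002,0],
    [0,0.002,0],
    [0,0.002,0],
    [0,0.002,0],
    [0,0.002,0],
    [0,0.002,0],
    [0,0.002,0]
  ]
}}

```text
time_s: 8.85
tool_pos: [0.4808, -0.1137, 0.022]
tool_rot: [-0.05, 0.706, -0.705, 0.049]
wrist_force: [0.3, -0.4, 0.9]
grip_width: 0.0942
```

Request:
{"name": "step_arm", "arguments": {
  "offset": [
    [-0.008,0,0],
    [-0.014,0,0],
    [-0.018,0,0],
    [-0.022,0,0],
    [-0.026,0,0],
    [-0.03,0,0],
    [-0.034,0,0],
    [-0.037,0,0],
    [-0.04,0,0],
    [-0.04,0,0]
  ],
  "delta_rot": [
    [0,0,0],
    [0,0,0],
    [0,0,0],
    [0,0,0],
    [0,0,0],
    [0,0,0],
    [0,0,0],
    [0,0,0],
    [0,0,0],
    [0,0,0]
  ]
}}

```text
time_s: 9.85
tool_pos: [0.519, -0.1078, 0.0222]
tool_rot: [-0.051, 0.706, -0.705, 0.048]
wrist_force: [-4.8, -0.1, 3.1]
grip_width: 0.0942
```

Request:
{"name": "step_arm", "arguments": {
  "offset": [
    [-0.003,0,0],
    [-0.006,0,0],
    [-0.009,0,0],
    [-0.012,0,0],
    [-0.014,0,0],
    [-0.015,0,0],
    [-0.016,0,0],
    [-0.016,0,0]
  ],
  "delta_rot": [
    [0,0,0],
    [0,0,0],
    [0,0,0],
    [0,0,0],
    [0,0,0],
    [0,0,0],
    [0,0,0],
    [0,0,0]
  ]
}}

```text
time_s: 10.65
tool_pos: [0.5349, -0.1062, 0.0222]
tool_rot: [0.051, -0.705, 0.705, -0.048]
wrist_force: [-6.1, -2.4, 2.9]
grip_width: 0.0939
```

Request:
{"name": "step_arm", "arguments": {
  "offset": [
    [-0.002,0,0],
    [-0.003,0,0],
    [-0.004,0,0],
    [-0.005,0,0],
    [-0.005,0,0],
    [-0.005,0,0]
  ],
  "delta_rot": [
    [0,0,0],
    [0,0,0],
    [0,0,0],
    [0,0,0],
    [0,0,0],
    [0,0,0]
  ]
}}

```text
time_s: 11.25
tool_pos: [0.535, -0.1062, 0.0223]
tool_rot: [0.054, -0.705, 0.705, -0.045]
wrist_force: [-15.7, -5.3, 11.9]
grip_width: 0.094
```

Run:
```python
from h import *
print(read_state()['wrist_force'],read_state()['ft_torque'])
```

```text
[-15.66782417  -5.26000884  11.94362354] [-1.18402392  2.73514555 -0.22074048]
```

Request:
{"name": "step_arm", "arguments": {
  "offset": [
    [0.01,0,0],
    [0.03,0,0],
    [0.03,-0.02,0],
    [0.03,-0.04,0],
    [0.02,-0.04,0],
    [0.012,-0.04,0],
    [0.006,-0.04,0],
    [0.0,-0.04,0],
    [0.0,-0.04,0]
  ],
  "delta_rot": [
    [0,0,0],
    [0,0,0],
    [0,0,0],
    [0,0,0],
    [0,0,0],
    [0,0,0],
    [0,0,0],
    [0,0,0],
    [0,0,0]
  ]
}}

```text
time_s: 12.15
tool_pos: [0.5425, -0.1052, 0.0616]
tool_rot: [-0.049, 0.705, -0.705, 0.049]
wrist_force: [0.2, -0.6, 0.0]
grip_width: 0.0938
```

Run:
```python
from h import *
print(tool()[0],tool()[1].as_matrix().round(3).tolist())
a=get_image("side")[150:240,225:325,::-1];b=get_image("top")[150:240,280:400,::-1]
a=cv2.resize(a,(400,360),interpolation=2);b=cv2.resize(b,(400,300),interpolation=2)
cv2.imwrite("pics/c4.png",np.hstack([a,np.vstack([b,np.zeros((60,400,3),np.uint8)])]))
```

```text
[ 0.54247515 -0.10516768  0.06155343] [[-0.99, -0.0, 0.139], [-0.139, 0.0, -0.99], [0.0, -1.0, -0.0]]
```

View pics/c4.png

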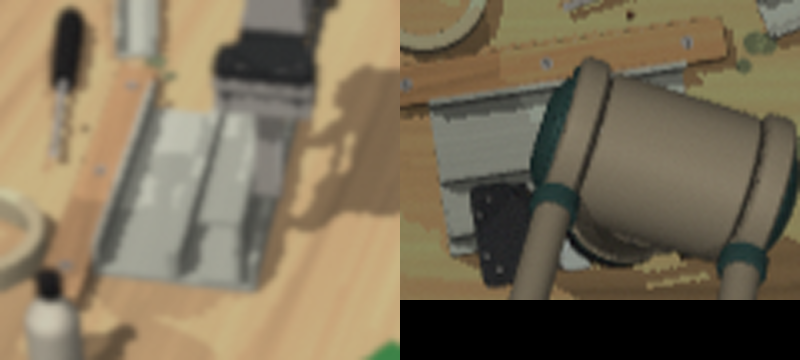

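The channels are touching with ends level; the edge channel stands upright with the fingers behind its back. Now I'll tip it.

Request:
{"name": "step_arm", "arguments": {
  "offset": [
    [-0.004,0,0],
    [-0.008,0,0],
    [-0.012,0,0],
    [-0.016,0,0],
    [-0.02,0,0],
    [-0.023,0,0],
    [-0.026,0,0],
    [-0.029,0,0],
    [-0.032,0,0],
    [-0.034,0,0]
  ],
  "delta_rot": [
    [0,0,0],
    [0,0,0],
    [0,0,0],
    [0,0,0],
    [0,0,0],
    [0,0,0],
    [0,0,0],
    [0,0,0],
    [0,0,0],
    [0,0,0]
  ]
}}

```text
time_s: 13.25
tool_pos: [0.5757, -0.1006, 0.0624]
tool_rot: [0.049, -0.705, 0.705, -0.049]
wrist_force: [0.4, -0.6, 0.0]
grip_width: 0.0941
```

Request:
{"name": "step_arm", "arguments": {
  "offset": [
    [-0.003,0,0],
    [-0.006,0,0],
    [-0.009,0,0],
    [-0.012,0,0],
    [-0.015,0,0],
    [-0.018,0,0],
    [-0.021,0,0],
    [-0.024,0,0],
    [-0.026,0,0],
    [-0.026,0,0]
  ],
  "delta_rot": [
    [0,0,0],
    [0,0,0],
    [0,0,0],
    [0,0,0],
    [0,0,0],
    [0,0,0],
    [0,0,0],
    [0,0,0],
    [0,0,0],
    [0,0,0]
  ]
}}

```text
time_s: 14.25
tool_pos: [0.6014, -0.0971, 0.0625]
tool_rot: [0.049, -0.705, 0.705, -0.049]
wrist_force: [-0.7, 0.7, -0.6]
grip_width: 0.0941
```

Run:
```python
from h import *
print(tool()[0])
cv2.imwrite("pics/s5.png",cv2.resize(get_image("side")[150:240,225:325,::-1],None,fx=5,fy=5,interpolation=2))
```

```text
[ 0.60135418 -0.09705108  0.06246889]
```

View pics/s5.png

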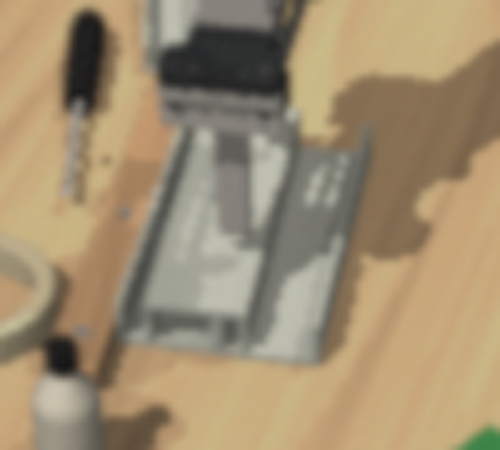

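It has rolled over and appears hooked. I'll retract straight up and verify.

Request:
{"name": "step_arm", "arguments": {
  "offset": [
    [0,-0.03,0],
    [0,-0.07,0],
    [0,-0.11,0],
    [0.05,-0.11,0],
    [0.1,-0.11,0],
    [0.15,-0.11,0],
    [0.2,-0.11,0],
    [0.25,-0.11,0],
    [0.27,-0.11,0],
    [0.27,-0.11,0]
  ],
  "delta_rot": [
    [0,0,0],
    [0,0,0],
    [0,0,0],
    [0,0,0],
    [0,0,0],
    [0,0,0],
    [0,0,0],
    [0,0,0],
    [0,0,0],
    [0,0,0]
  ]
}}

```text
time_s: 15.3
tool_pos: [0.3308, -0.1339, 0.1726]
tool_rot: [0.048, -0.705, 0.706, -0.048]
wrist_force: [0.0, 0.7, 0.1]
grip_width: 0.0938
```

Run:
```python
from h import *
print(read_state()['time_s'])
cv2.imwrite("pics/t6.png",cv2.resize(get_image("top")[150:260,255:395,::-1],None,fx=5,fy=5,interpolation=cv2.INTER_CUBIC))
cv2.imwrite("pics/s6.png",cv2.resize(get_image("side")[160:235,240:310,::-1],None,fx=8,fy=8,interpolation=cv2.INTER_CUBIC))
```

```text
15.3
```

View pics/t6.png

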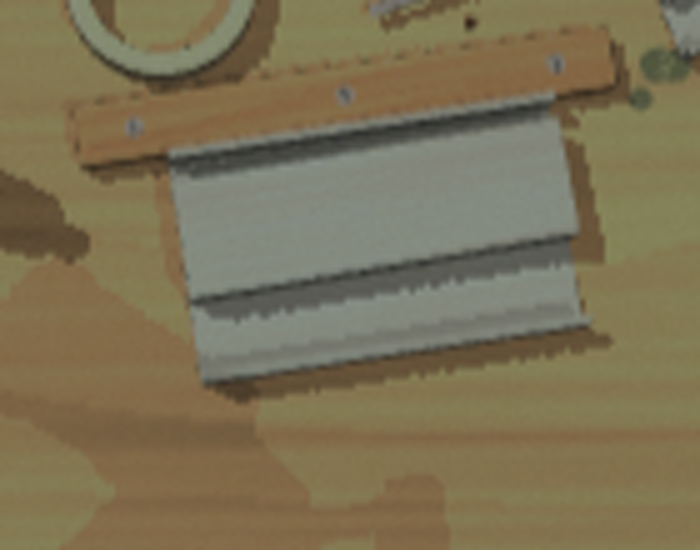

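View pics/s6.png

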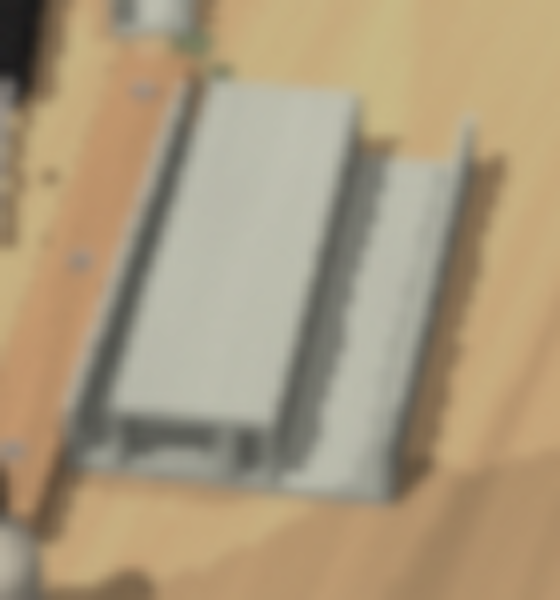

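The top crop shows the bundle's far rim at (170,155)–(553,97) and near rim at (205,383)–(588,323). The third channel's back has corners (174,180), (557,119), (192,299), (577,236). The side view shows the back's near end at (112,412)–(277,422), with a flange in each trough.

Run:
```python
from h import *
T=lambda l,z:cast("top",[(255+a/5,150+b/5) for a,b in l],z)
a=.140;ux=np.array([np.cos(a),np.sin(a)]);uy=np.array([-ux[1],ux[0]])
fr=T([(170,155),(553,97)],.03); sn=T([(205,383),(588,323)],.03)
c=fr.mean(0)-.03*ux
for n,q in(("first far",fr),("second near",sn),("edge",T([(174,180),(557,119),(192,299),(577,236)],.034)),
 ("edge side-cam",cast("side",[(240+u/8,160+v/8) for u,v in((112,412),(277,422),(357,95))],.034))):
    print(n,np.c_[(q-c)@ux,(q-c)@uy].round(4).tolist())
bt=T([(83,167),(620,88)],.02);print("batten near",((bt-c)@ux).round(4))
# triangulate height of back corners
for t,s in(((192,299),(277,422)),((577,236),(357,95))):
    zs=np.arange(.015,.06,.0005);d=[np.linalg.norm(T([t],z)-cast("side",[(240+s[0]/8,160+s[1]/8)],z)) for z in zs];i=np.argmin(d);print("z",zs[i],d[i])
```

```text
first far [[0.0299, 0.099], [0.0301, -0.099]]
second near [[-0.088, 0.0991], [-0.087, -0.0972]]
edge [[0.0162, 0.0991], [0.0179, -0.0984], [-0.0452, 0.0992], [-0.0428, -0.0984]]
edge side-cam [[0.0122, 0.106], [-0.0472, 0.1015], [-0.0415, -0.0958]]
batten near [0.0321 0.0312]
z 0.031500000000000014 0.0017091009428044147
z 0.032000000000000015 0.0016392238799206686
```

```bash
python3 -c "
from plant import *
print(finish_job())"
```

```text
the job is handed in; nothing more can be done
None
```

The bundle is locked together at the stop, and I handed the job in shortly after 15.3 s of robot time. I gripped the second channel to square it up, then slid the third 12 mm endways to level it. I then pushed the second against the first and the stop with spread fingers and tipped the third over.

My last camera checks, in the first channel's frame:

| Check | Measured | Allowed |
|---|---|---|
| Width over first and second | about 118 mm (nominal 120 mm) | sides touching |
| Third channel's back centre, x | about -13 mm | -54 to -6 mm |
| Ends level (top camera) | within about 2 mm | 10 mm |
| Height of third's back (two views) | 31.5–32 mm (nominal 34 mm) | 30–37.5 mm |
| Gap from first channel to stop | about 1–2 mm | 10 mm |

- **Disagreement:** the side camera put the third channel's end corners up to about 7 mm off the top camera's values along the length. I put this down to coarse corner picking and calibration. The largest offset it implies is still inside the 10 mm limit.
- **Not measured:** I did not measure the bystanders at the end. The tape, driver and short channel, as far as the last pictures show them, looked undisturbed. The arm went nowhere near the mug or the tin.

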